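# Feed a ware tray through the flap of the damp box

## Task

Put the pinch pot away in the damp box: with the fingertips, gently push the brown wooden tray that it stands in along the deck and through the hanging clear flap, until the whole tray is inside the box, then draw the fingers back out so that the flap swings shut behind it. Only push the tray: do not lift it, do not touch the soft clay pot, which must stay standing in the tray, and leave the other things where they are.

Things in the scene. Friction and masses are not known exactly. Their poses are not given: they have to be found in the camera images.
- damp_box: Low plywood damp box with clear roof, fixed. Origin on the table under the flap's hinge; x points the way in, y across, z up. Base board 127 mm wide, from x = -160 to +150 mm, level top 9 mm above the table. Before the flap (x < 0) it is an open loading deck; behind it the closed box: inside 107 mm wide, inner back face at x = +142 mm. The only way in is the flap.
- mouth (a point): Point on the loading deck's top (9 mm above the table), mid-doorway, in the plane of the hanging flap; axes as the damp box's. Along each side of the deck runs a wooden rail 16 mm high, 6 mm thick; they close in slightly, from 113 mm apart at the outer end to 107 mm at the flap, and lead the tray in.
- flap (a joint): Clear flap, 102 mm wide, 35 mm high, 60 g, hanging from a rod 66 mm above the table. Rad: 0 = hanging shut, grows as its lower edge swings inward (at most 1.45). It opens inward only, takes under 1 N to push, and falls shut by itself in under a second. The tray pushed against it lifts it; it rides over the tray's rim, down its sloping tail, and last on the fingers.
- flap_edge (a point): Middle of the flap's lower edge, an aluminium bar, 22 mm above the deck when shut: just clear of the tray's 20 mm end board, which closes the rest of the doorway.
- tray: Loose brown wooden ware tray, 124 mm long (x axis, toward the flap), 96 mm wide (y), 0.24 kg. Front: open box 80 mm long, 42 mm high, walls 5, floor 4 mm. Behind it a sloping tail board leads down to an upright end board 20 mm high. Origin: middle of the underside. Starts on the deck, front 8 to 30 mm short of the flap, nearly square; slides with 1 to 4 N.
- tray_rear (a point): Middle of the outer face of the tray's upright end board (the end farthest from the flap), 12 mm above the tray's underside, 62 mm behind its origin: the place to push.
- roof_front (a point): Middle of the front edge of the clear roof over the doorway, on the roof's top, 75 mm above the table, 3 mm before the plane of the flap. The roof is 5 mm thick, its underside 70 mm above the table: fingertips that lean forward some 20 to 45 degrees reach in under it behind the tray.
- pot: Soft grey clay pinch pot, 58x64x36 mm, standing loose on the floor of the tray's front box, its rim just below the tray's. Origin at the centre of its underside.
- rib: A thin orange-brown wooden kidney rib, 62x100x8 mm, lying on the rear half of the damp box's clear roof. Leave alone.
- stamp: Bystander: a small wooden stamp with a round grip, 34x34x58 mm, on the robot's side of the damp box, origin at the centre of its underside. Leave alone.
- block: Bystander: a block of grey clay, 67x72x54 mm, on the right, origin at the centre of its underside. Leave alone.
- round_pot: Bystander: a round grey pinch pot, 75x68x44 mm, on the right, origin at the centre of its underside. Leave alone.

How it is judged:
By the outcome, as a careful person would: the job done as asked, in the order asked, and still so for the second after the job is handed in, with the robot touching nothing.
It also fails if it takes over 38 s, if anything falls off the work surface, if the arm or the gripper's body presses on something with over 40 N, if the wrist force passes 120 N, or if a joint passes its speed limit or range.

## Robot

A 6-joint arm with a two-finger parallel gripper is mounted at the origin on the work surface; the furniture and walls round the work are solid. World frame = base frame: x ahead of the robot, y to its left, z up, the work surface at z = 0. Lengths are in m, angles in degrees, forces in N, time in s.
With the tool pointing down it reaches from about 0.4 to 0.825 m from the base axis. Payload 7 kg.
Tool frame: the origin (TCP) lies at the very end of the fingers, on their centre line; the grasp point (between the pads) lies 19 mm behind it; x points along the fingers, z is the direction in which the jaws open and shut, and the axes are right-handed (so a half turn about x gives the same grasp; the last joint's range is limited). The gripper opens to 88 mm and grips with 3 to 60 N. Pads are 19 mm wide; open, the fingers measure 130 mm over their backs; the gripper's body (78 mm by 193 mm) begins 47 mm behind the grasp point.
Start: joints at [-56.545, 20.546, 0.682, 0, -70.136, -16.507], TCP at [0.197, -0.646, 0.227] pointing down, gripper open.
Joint ranges: [-176.03, 176.03], [-82.01, 121.73], [-58.28, 71.71], [-173.87, 95.51], [-174.79, -0.11], [-173.66, 173.66]. Speed limits (degrees/s): [136.94, 136.94, 172.46, 180, 180, 180].

## Interface

Orientations are given as [roll, pitch, yaw] about the fixed x, y, z axes, in that order (R = Rz(yaw) Ry(pitch) Rx(roll)).
In Python, from plant import sensors, cams, workorder gives the robot as it stands. The module is installed in compiled form; this text tells all that it offers.
- The arm moves only by the shell command python3 -m handwheel 'ROWS' [OPENING] [FORCE]. ROWS is JSON, one flat list of numbers, 4 for each row, row after row: the shift along the tool's x, y, z in cm, then the turn about the tool's x in degrees. A call has exactly 10 rows; each row is the pose to reach, as a shift and turn from the pose commanded when the call began, along the tool's axes at that moment; what a row does not reach only later rows make up. A row lasts 1/8 s, in which the tool goes at most 62.5 mm and 10.7 degrees, less where a joint would pass 70% of its speed; a pose out of reach is approached as far as the arm can. A call with a gripper value outside its range is refused whole. OPENING is the finger opening in cm, from 0 to 8.76, set as the call begins (- or left out, the last holds). The fingers move at their own pace and stop on an object; FORCE is the grip in N (left out, the last holds). Time passes only in rows, so rows that repeat a pose let the fingers close, or fill a call up. It gives the time, the measured TCP pose, the force and the opening at its end, in the units of the state.
- sensors.get_state(): the state, without advancing time (a new reading comes with each control period).
- cams.capture(name): name is "side" or "top"; returns a dict with "image" (400x640x3 uint8, red, green, blue), "fov_y" (degrees; the focal length in pixels is half the picture's height over the tangent of half this angle, whatever the lens; pixels are square), "cx", "cy" (the principal point, pixels), "D" ([k1, k2, p1, p2, k3] as OpenCV has them; the pictures are not rectified), "xyz" and "rotation" of the camera in the world. Camera axes: x right, y down, z forward; pixel columns grow to the right and rows downward; lengths in m; the calibration is good to about 2 mm. A picture is of the moment at which its call begins. There is no depth.
- workorder.close_job(): hands the job in, once; it reports no verdict.
The state is a dict: "time_s": time; "joints": joint angles; "qd": joint speeds; "joint_torque": joint torques, N m; "tcp_pos": TCP position; "eef_rot": TCP orientation; "contact_force": force on the tool from outside, world axes, zero at the start; "moment": the same for the moment, N m; "gripper_width": finger opening in m.
Only numpy, scipy, OpenCV 4.12 (cv2) and the standard library are available. Lean on these libraries where they do the work, as an engineer would, in place of code of your own. Each camera call takes 0.05 s, during which the arm holds its last target.

## Working session

There is one attempt and no reset: what is moved stays moved. The work goes in short steps, Python scripts to look and compute and a shell command to move; the robot and the scene stay as the last step left them, time stands still between calls to the robot, and variables do not carry over. Pictures are saved under pics/ and viewed, and the job is handed in when it is done.

```bash
mkdir -p pics; ls; python3 - <<'E'
from plant import sensors, cams
import cv2,numpy as np
s=sensors.get_state(); print(s)
for n in("side","top"):
    c=cams.capture(n); im=c.pop("image"); print(n,c)
    cv2.imwrite(f"pics/{n}0.png",im[:,:,::-1])
E
```

```text
pics
{'time_s': 0.0, 'joints': array([-5.65443505e+01,  2.05896078e+01,  6.34985128e-01, -2.11929459e-02,
       -7.01358559e+01, -1.65086075e+01]), 'qd': array([ 0.0536659 , -0.01648061, -0.00941791, -0.02317001,  0.05381811,
       -0.02825986]), 'joint_torque': array([ 5.71624514e-04, -5.82714808e+01,  2.93048948e+01,  6.99693918e+00,
        6.80900455e-03, -1.78523433e-04]), 'tcp_pos': array([ 0.19661501, -0.64522489,  0.22564914]), 'eef_rot': array([  4.09211275,  89.90735316, 111.03193782]), 'contact_force': array([ 0.42566053, -0.7376464 ,  0.96063776]), 'moment': array([-0.00158936, -0.00816039, -0.01536484]), 'gripper_width': 0.08782984149129469}
side {'fov_y': 42.0009958679551, 'cx': 315.11721885583637, 'cy': 206.71099947504413, 'D': array([-0.09668214,  0.        ,  0.        ,  0.        ,  0.        ]), 'xyz': array([-0.09779299,  1.34328937,  0.88015249]), 'rotation': array([-119.44579335,    0.78660153, -161.69227072])}
top {'fov_y': 42.35736395963305, 'cx': 318.83217298607127, 'cy': 198.9840978960419, 'D': array([0.05712788, 0.        , 0.        , 0.        , 0.        ]), 'xyz': array([ 0.16982321, -0.02119512,  1.63217893]), 'rotation': array([-173.42948232,   -0.40702397,  -89.8067673 ])}
```

View pics/side0.png

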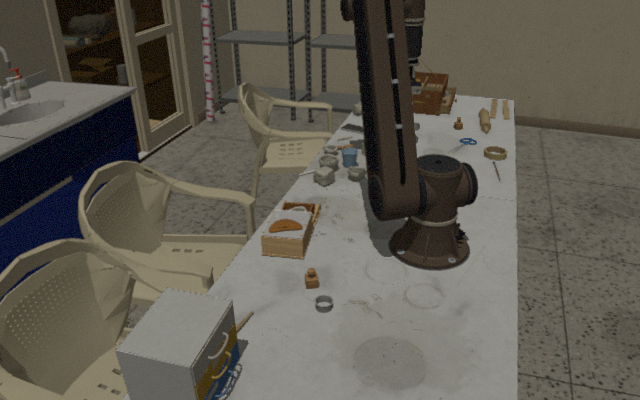

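View pics/top0.png

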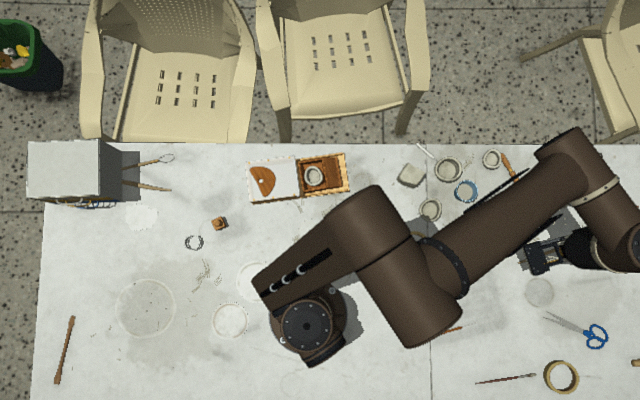

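The box lies at about (245–350, 155–205) in the top view, with its mouth to the right (−y) and the tray on the deck at about (325, 173). I'll zoom in on it.

```bash
cat > h.py <<'E'
import numpy as np, cv2
from scipy.spatial.transform import Rotation as R
from plant import sensors, cams
def cap(n):
    c=cams.capture(n); 
    c['f']=200/np.tan(np.radians(c['fov_y']/2)); c['K']=np.array([[c['f'],0,c['cx']],[0,c['f'],c['cy']],[0,0,1]])
    c['R']=R.from_euler('xyz',c['rotation'],degrees=True).as_matrix(); return c
def rays(c,uv):
    p=cv2.undistortPoints(np.array(uv,float).reshape(-1,1,2),c['K'],c['D']).reshape(-1,2)
    return np.c_[p,np.ones(len(p))]@c['R'].T
def onplane(c,uv,z):
    d=rays(c,uv); t=(z-c['xyz'][2])/d[:,2]; return c['xyz']+d*t[:,None]
def proj(c,P):
    P=np.array(P,float).reshape(-1,3); Rc=c['R'].T; rv,_=cv2.Rodrigues(Rc)
    return cv2.projectPoints(P,rv,-Rc@c['xyz'],c['K'],c['D'])[0].reshape(-1,2)
def zoom(c,x0,y0,w,h,s,fn):
    im=c['image'][y0:y0+h,x0:x0+w,::-1]; cv2.imwrite(fn,cv2.resize(im,None,fx=s,fy=s,interpolation=cv2.INTER_CUBIC))
E
python3 - <<'E'
from h import *
t=cap('top'); s=cap('side')
zoom(t,235,140,130,75,6,'pics/t1.png'); zoom(s,250,190,90,80,7,'pics/s1.png')
print(proj(t,[[0.5,0,0],[0.5,0.1,0],[0.6,0,0]]))
E
```

```text
[[308.97231937 154.99018108]
 [277.81528524 154.82774633]
 [309.13666608 124.52336796]]
```

View pics/t1.png

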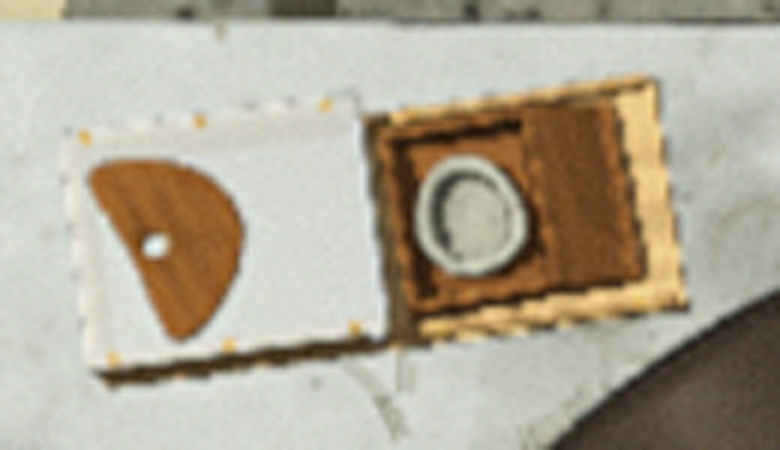

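View pics/s1.png

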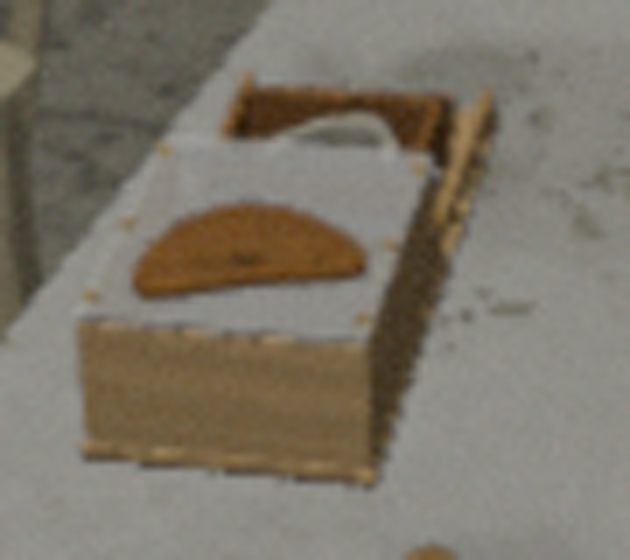

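```bash
python3 - <<'E'
from h import *
t=cap('top'); s=cap('side')
z=lambda p:[((u+.5)/6-.5+235,(v+.5)/6-.5+140) for u,v in p]
def P(n,p,h):
    q=onplane(t,z(p),h); print(n,(q*1000).round(1)[:,:2].tolist()); return q
rf=P('roof front',[(357,98),(385,338)],.075)
rb=P('roof back',[(68,140),(97,365)],.075)
dk=P('deck end (rail top)',[(655,80),(688,305)],.025)
tr=P('tray rear top',[(620,98),(645,280)],.029)
tf=P('tray front top',[(383,122),(415,315)],.051)
pot=P('pot',[(470,215)],.047)
ax=(rf.mean(0)-rb.mean(0)); print('yaw in from roof len', np.degrees(np.arctan2(-ax[1],-ax[0])),np.linalg.norm(ax))
ax=(dk.mean(0)-rb.mean(0)); print('yaw in from deck', np.degrees(np.arctan2(-ax[1],-ax[0])),np.linalg.norm(ax[:2]))
for n,e in(('rf',rf),('rb',rb),('dk',dk),('tr',tr),('tf',tf)):
    d=e[0]-e[1]; print(n,'yaw normal',np.degrees(np.arctan2(d[1],d[0]))+90, np.linalg.norm(d))
# side view roof
zs=lambda p:[((u+.5)/7-.5+250,(v+.5)/7-.5+190) for u,v in p]
print((onplane(s,zs([(168,142),(437,170),(80,320),(370,338)]),.075)*1000).round(1))
print((onplane(s,zs([(83,455),(375,482)]),.0)*1000).round(1))
print((onplane(s,zs([(250,90),(448,97)]),.051)*1000).round(1))
E
```

```text
roof front [[481.7, 44.6], [358.3, 29.4]]
roof back [[459.2, 191.4], [344.0, 174.6]]
deck end (rail top) [[502.1, -110.4], [382.5, -127.4]]
tray rear top [[491.6, -91.7], [395.0, -104.7]]
tray front top [[474.0, 32.1], [373.2, 14.8]]
pot [[426.1, -13.2]]
yaw in from roof len 97.20322704422696 0.1471680050699474
yaw in from deck 97.68166115057093 0.30464610420318594
rf yaw normal 97.03820513173592 0.12430004461611818
rb yaw normal 98.29104624908952 0.1163875107009961
dk yaw normal 98.11094691537645 0.12086214629191039
tr yaw normal 97.67041355683075 0.09744245532454879
tf yaw normal 99.71007635104672 0.10218519698726153
[[478.5  49.3  75. ]
 [355.9  37.7  75. ]
 [457.2 196.6  75. ]
 [338.7 174.3  75. ]]
[[465.2 187.4  -0. ]
 [340.3 169.3   0. ]]
[[477.4 -46.3  51. ]
 [386.1 -67.   51. ]]
```

```bash
python3 - <<'E'
from h import *
s=sensors.get_state(); M=R.from_euler('xyz',s['eef_rot'],degrees=True).as_matrix(); print(M.round(3).tolist())
by=np.array([np.cos(np.radians(187.8)),np.sin(np.radians(187.8)),0])
for sg in(1,-1):
    v=M.T@(sg*by); print(sg,np.degrees(np.arctan2(-v[1],v[2])))  # turn about x taking z to by
tgt=np.array([.45,-.25,.227]); print((M.T@(tgt-s['tcp_pos'])*100).round(1))
E
```

```text
[[-0.0, -0.957, -0.291], [0.0, -0.291, 0.957], [-1.0, 0.0, 0.001]]
1 -80.85460290641944
-1 99.14539709358057
[ -0.1 -35.8  30.5]
```

```bash
python3 -m handwheel '[-0.1,-4,3.4,-8, -0.1,-8,6.8,-16, -0.1,-12,10.2,-24, -0.1,-16,13.6,-32, -0.1,-20,17,-40, -0.1,-24,20.4,-49, -0.1,-28,23.8,-57, -0.1,-32,27.2,-65, -0.1,-35.8,30.5,-73, -0.1,-35.8,30.5,-81]' 3 20
python3 - <<'E'
from h import *
s=sensors.get_state(); M=R.from_euler('xyz',s['eef_rot'],degrees=True).as_matrix(); print(s['joints'].round(2),M.round(3).tolist())
t=cap('top');cv2.imwrite('pics/t2.png',t['image'][:,:,::-1])
t=cap('side');cv2.imwrite('pics/s2.png',t['image'][:,:,::-1])
E
```

```text
time_s: 1.55
tcp_pos: [0.4519, -0.2471, 0.2277]
eef_rot: [179.0, 90.0, 7.4]
contact_force: [-0.5, -0.3, -0.2]
gripper_width: 0.0298
[-6.810e+00  5.320e+00 -1.914e+01 -1.000e-02 -6.549e+01  1.525e+01] [[0.001, 0.147, -0.989], [0.0, -0.989, -0.147], [-1.0, 0.0, -0.001]]
```

View pics/t2.png

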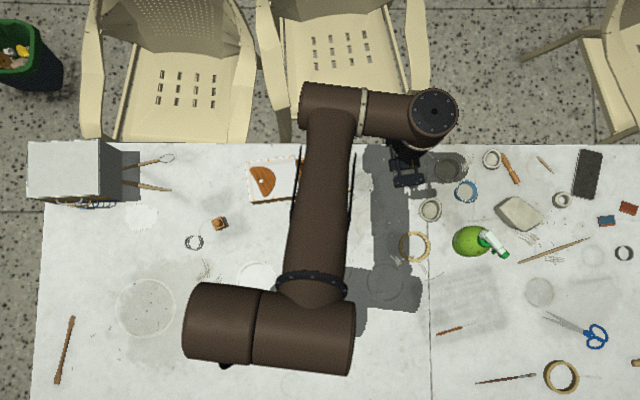

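View pics/s2.png

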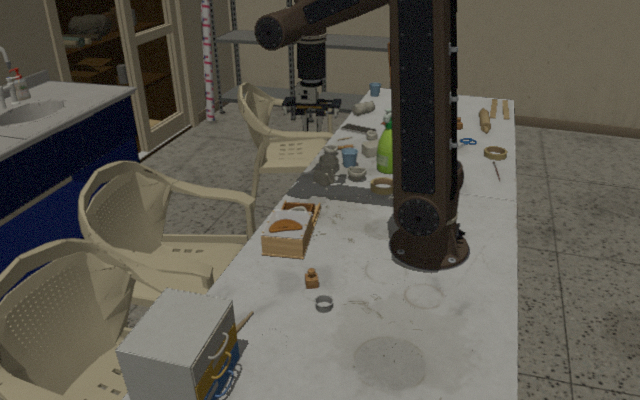

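The tool only moves by shifts and spins about its own axis, so a lean can't be commanded directly. The interface says an out-of-reach pose is "approached as far as the arm can". I'll carry the tool to the far +y side and test whether stretching there makes the fingers lean toward +y, the direction into the box.

```bash
python3 -m handwheel '[-2,-5.4,-0.8,0, -4,-10.8,-1.6,0, -6,-16.2,-2.4,0, -8,-21.6,-3.2,0, -10,-27,-4,0, -12,-32.4,-4.8,0, -14,-37.8,-5.6,0, -16,-43.2,-6.4,0, -18,-48.6,-7.2,0, -20,-54,-8,0]'
python3 - <<'E'
from h import *
s=sensors.get_state(); print(s['joints'].round(2))
E
```

```text
time_s: 2.9
tcp_pos: [0.4548, 0.2973, 0.4285]
eef_rot: [-142.7, 90.0, 44.9]
contact_force: [0.8, -0.2, 0.6]
gripper_width: 0.0301
[ 53.85   4.26   5.22   0.   -90.93 -46.17]
```

```bash
python3 -m handwheel '[0,-5,3.65,0, 0,-10,7.3,0, 0,-15,10.95,0, 0,-20,14.6,0, 0,-25,18.25,0, 0,-30,21.9,0, 0,-35,25.55,0, 0,-40,29.2,0, 0,-45,32.85,0, 0,-50,36.5,0]'
python3 - <<'E'
from h import *
s=sensors.get_state(); print(s['joints'].round(2));M=R.from_euler('xyz',s['eef_rot'],degrees=True).as_matrix(); print(M.round(3).tolist())
E
```

```text
time_s: 4.15
tcp_pos: [0.0238, 0.7421, 0.4277]
eef_rot: [-124.1, 90.0, 63.6]
contact_force: [0.4, 1.3, 0.8]
gripper_width: 0.0303
[ 1.0314e+02  2.5400e+01  3.3260e+01  1.0000e-02 -9.7850e+01 -9.5470e+01]
[[0.0, 0.133, -0.991], [0.0, -0.991, -0.133], [-1.0, -0.0, -0.0]]
```

```bash
python3 -m handwheel '[0,-4,0,0, 0,-8,0,0, 0,-12,0,0, 0,-15,0,0, 0,-18,0,0, 0,-20,0,0, 0,-22,0,0, 0,-24,0,0, 0,-26,0,0, 0,-28,0,0]'
python3 - <<'E'
from h import *
s=sensors.get_state(); print(s['joints'].round(2));M=R.from_euler('xyz',s['eef_rot'],degrees=True).as_matrix(); print(M.round(3).tolist())
E
```

```text
time_s: 5.4
tcp_pos: [-0.0123, 0.9338, 0.3806]
eef_rot: [-103.0, 86.7, 84.9]
contact_force: [0.4, -1.2, 0.6]
gripper_width: 0.0297
[ 103.03   50.14   71.69    1.09 -108.38  -94.72]
[[0.005, 0.138, -0.99], [0.058, -0.989, -0.138], [-0.998, -0.057, -0.013]]
```

The overreach does tilt the tool, about 3° toward +y, with joint 3 at its limit. I'll keep pushing.

```bash
python3 -m handwheel '[0,-6,0,0, 0,-12,0,0, 0,-18,0,0, 0,-24,0,0, 0,-30,0,0, 0,-36,0,0, 0,-42,0,0, 0,-48,0,0, 0,-54,0,0, 0,-60,0,0]'
python3 - <<'E'
from h import *
s=sensors.get_state(); print(s['joints'].round(2));M=R.from_euler('xyz',s['eef_rot'],degrees=True).as_matrix(); print(M.round(3).tolist())
E
```

```text
time_s: 6.65
tcp_pos: [-0.0499, 1.0181, 0.2646]
eef_rot: [-102.2, 83.3, 85.8]
contact_force: [-0.2, 0.4, -0.8]
gripper_width: 0.0306
[104.46  57.65  71.65   2.17 -97.62 -96.1 ]
[[0.009, 0.139, -0.99], [0.117, -0.984, -0.137], [-0.993, -0.115, -0.025]]
```

```bash
python3 -m handwheel '[-4,3,0,0, -8,6,0,0, -12,9,0,0, -15,12,0,0, -15,12,0,0, -15,12,0,0, -15,12,0,0, -15,12,0,0, -15,12,0,0, -15,12,0,0]'
python3 - <<'E'
from h import *
s=sensors.get_state(); print(s['joints'].round(2));M=R.from_euler('xyz',s['eef_rot'],degrees=True).as_matrix(); print(M.round(3).tolist())
E
```

```text
time_s: 7.9
tcp_pos: [-0.0344, 0.8824, 0.3999]
eef_rot: [-102.3, 83.3, 85.7]
contact_force: [0.7, -0.5, -0.6]
gripper_width: 0.03
[105.78  37.2   48.36   2.31 -94.85 -97.5 ]
[[0.009, 0.139, -0.99], [0.116, -0.984, -0.137], [-0.993, -0.114, -0.025]]
```

The commanded pose resets to the pose actually reached, so the tilt is kept and each call adds to it. I'll keep stretching radially, outward and up, to build the lean.

```bash
python3 -m handwheel '[-26,-56,16,0, -26,-56,16,0, -26,-56,16,0, -26,-56,16,0, -26,-56,16,0, -26,-56,16,0, -26,-56,16,0, -26,-56,16,0, -26,-56,16,0, -26,-56,16,0]'
python3 - <<'E'
from h import *
s=sensors.get_state(); print(s['joints'].round(2));M=R.from_euler('xyz',s['eef_rot'],degrees=True).as_matrix(); print(M.round(3).tolist())
E
```

```text
time_s: 9.15
tcp_pos: [-0.1558, 0.9425, 0.4232]
eef_rot: [-99.8, 79.9, 88.2]
contact_force: [0.2, -0.2, 0.2]
gripper_width: 0.0302
[ 112.62   48.34   71.66    4.3  -104.06 -103.27]
[[0.006, 0.139, -0.99], [0.176, -0.975, -0.136], [-0.984, -0.173, -0.03]]
```

```bash
python3 -m handwheel '[-23,-55,7,0, -23,-55,7,0, -23,-55,7,0, -23,-55,7,0, -23,-55,7,0, -23,-55,7,0, -23,-55,7,0, -23,-55,7,0, -23,-55,7,0, -23,-55,7,0]'
python3 - <<'E'
from h import *
s=sensors.get_state(); print(s['joints'].round(2));M=R.from_euler('xyz',s['eef_rot'],degrees=True).as_matrix(); print(M.round(3).tolist())
E
```

```text
time_s: 10.4
tcp_pos: [-0.1921, 0.9611, 0.4253]
eef_rot: [-98.1, 76.4, 90.0]
contact_force: [0.1, 0.3, 0.1]
gripper_width: 0.0298
[ 114.76   48.81   71.65    5.76 -100.41 -105.09]
[[0.0, 0.139, -0.99], [0.235, -0.962, -0.135], [-0.972, -0.233, -0.033]]
```

```bash
python3 -m handwheel '[-20,-55,15,0, -20,-55,15,0, -20,-55,15,0, -20,-55,15,0, -20,-55,15,0, -20,-55,15,0, -20,-55,15,0, -20,-55,15,0, -20,-55,15,0, -20,-55,15,0]'
python3 - <<'E'
from h import *
s=sensors.get_state(); print(s['joints'].round(2));M=R.from_euler('xyz',s['eef_rot'],degrees=True).as_matrix(); print(M.round(3).tolist())
E
```

```text
time_s: 11.65
tcp_pos: [-0.2619, 0.9695, 0.429]
eef_rot: [-96.2, 72.9, 91.8]
contact_force: [0.5, 0.0, -0.6]
gripper_width: 0.0301
[ 119.     49.38   71.66    7.79  -96.87 -108.94]
[[-0.009, 0.139, -0.99], [0.295, -0.946, -0.136], [-0.956, -0.293, -0.032]]
```

```bash
python3 -m handwheel '[-15,-56,16,0, -15,-56,16,0, -15,-56,16,0, -15,-56,16,0, -15,-56,16,0, -15,-56,16,0, -15,-56,16,0, -15,-56,16,0, -15,-56,16,0, -15,-56,16,0]'
python3 - <<'E'
from h import *
s=sensors.get_state(); print(s['joints'].round(2));M=R.from_euler('xyz',s['eef_rot'],degrees=True).as_matrix(); print(M.round(3).tolist())
E
```

```text
time_s: 12.9
tcp_pos: [-0.3193, 0.9827, 0.4263]
eef_rot: [-94.5, 69.3, 93.6]
contact_force: [0.8, -0.4, 0.2]
gripper_width: 0.0301
[ 122.17   50.45   71.65    9.75  -92.78 -111.94]
[[-0.022, 0.138, -0.99], [0.353, -0.925, -0.137], [-0.935, -0.353, -0.028]]
```

```bash
python3 -m handwheel '[-12,-56,18,0, -12,-56,18,0, -12,-56,18,0, -12,-56,18,0, -12,-56,18,0, -12,-56,18,0, -12,-56,18,0, -12,-56,18,0, -12,-56,18,0, -12,-56,18,0]'
python3 - <<'E'
from h import *
s=sensors.get_state(); print(s['joints'].round(2));M=R.from_euler('xyz',s['eef_rot'],degrees=True).as_matrix(); print(M.round(3).tolist(),s['tcp_pos'])
E
```

```text
time_s: 14.15
tcp_pos: [-0.3725, 0.9917, 0.429]
eef_rot: [-93.0, 65.6, 95.3]
contact_force: [-0.3, 0.9, -0.8]
gripper_width: 0.0295
[ 125.08   51.28   71.65   11.81  -88.94 -114.75]
[[-0.038, 0.136, -0.99], [0.411, -0.901, -0.14], [-0.911, -0.412, -0.021]] [-0.37249609  0.99171013  0.42896109]
```

```bash
python3 -m handwheel '[-8,-58,16,0, -8,-58,16,0, -8,-58,16,0, -8,-58,16,0, -8,-58,16,0, -8,-58,16,0, -8,-58,16,0, -8,-58,16,0, -8,-58,16,0, -8,-58,16,0]'
python3 - <<'E'
from h import *
s=sensors.get_state(); print(s['joints'].round(2));M=R.from_euler('xyz',s['eef_rot'],degrees=True).as_matrix(); print(M.round(4).tolist(),s['tcp_pos'])
P=s['tcp_pos']
for q in ([.15,.7,.4],[.46,.3,.35],[.46,-.0,.35],[.452,-.2,.12]):
    q=np.array(q);print(q,(M.T@(q-P)*100).round(1),np.linalg.norm(q-P)); P=q
inn=np.array([-.1357,.9907,0]); print(M.T@inn, M.T@[0,0,1])
E
```

```text
time_s: 15.4
tcp_pos: [-0.4013, 1.0084, 0.4333]
eef_rot: [-91.7, 62.0, 96.8]
contact_force: [-0.0, 0.3, 0.3]
gripper_width: 0.0297
[ 126.33   52.     71.66   13.44  -84.95 -116.12]
[[-0.0557, 0.1332, -0.9895], [0.4664, -0.8728, -0.1437], [-0.8828, -0.4696, -0.0135]] [-0.40132789  1.00844323  0.43334746]
[0.15 0.7  0.4 ] [-14.5  35.8 -50.1] 0.6326228889587712
[0.46 0.3  0.35] [-16.   41.4 -24.9] 0.5085272854036448
[ 0.46 -0.    0.35] [-14.   26.2   4.3] 0.3
[ 0.452 -0.2    0.12 ] [11.  28.1  4. ] 0.30489998360118026
[ 0.46965714 -0.88275601 -0.00806134] [-0.88279878 -0.46955629 -0.01353537]
```

Lean is now 28° at yaw 96.8°, which matches the box. Now I'll bring the tool back round to the deck's outer end.

```bash
python3 -m handwheel '[-1.5,3.6,-5,0, -3,7.2,-10,0, -4.5,10.8,-15,0, -6,14.4,-20,0, -7.3,18,-25,0, -8.7,21.5,-30,0, -10.1,25,-35,0, -11.6,28.6,-40,0, -13,32.2,-45,0, -14.5,35.8,-50.1,0]'
python3 - <<'E'
from h import *
s=sensors.get_state(); print(s['joints'].round(2));M=R.from_euler('xyz',s['eef_rot'],degrees=True).as_matrix();
P=s['tcp_pos'];print(P,s['eef_rot'])
for q in ([.5,.28,.33],[.5,-.0,.33]):
    q=np.array(q);print(q,(M.T@(q-P)*100).round(1),np.linalg.norm(q-P)); P=q
E
```

```text
time_s: 16.65
tcp_pos: [0.1211, 0.7159, 0.4025]
eef_rot: [-91.7, 61.9, 96.8]
contact_force: [0.6, 0.3, -0.3]
gripper_width: 0.03
[ 95.34   6.1   -1.11  -0.84 -54.71 -86.55]
[0.12110969 0.71586845 0.4024777 ] [-91.67571397  61.91227281  96.80166629]
[0.5  0.28 0.33] [-16.1  46.5 -31.1] 0.5820585807638451
[ 0.5  -0.    0.33] [-13.1  24.4   4. ] 0.28
```

```bash
python3 -m handwheel '[-1.6,4.6,-3.1,0, -3.2,9.3,-6.2,0, -4.8,14,-9.3,0, -6.4,18.6,-12.4,0, -8,23.2,-15.5,0, -9.6,27.9,-18.6,0, -11.2,32.5,-21.8,0, -12.8,37.2,-24.9,0, -14.5,41.9,-28,0, -16.1,46.5,-31.1,0]'
python3 - <<'E'
from h import *
s=sensors.get_state(); print(s['joints'].round(2));M=R.from_euler('xyz',s['eef_rot'],degrees=True).as_matrix();
P=s['tcp_pos'];print(P,s['eef_rot'])
for q in ([.5,-.1,.26],[.453,-.19,.12]):
    q=np.array(q);print(q,(M.T@(q-P)*100).round(1),np.linalg.norm(q-P)); P=q
E
```

```text
time_s: 17.9
tcp_pos: [0.4994, 0.2794, 0.3305]
eef_rot: [-91.8, 61.9, 96.6]
contact_force: [0.7, 1.2, 0.7]
gripper_width: 0.0299
[ 30.04   4.71  -1.3  -26.71 -73.83 -16.32]
[0.49935874 0.27939343 0.33045391] [-91.84491755  61.93225759  96.62262161]
[ 0.5  -0.1   0.26] [-11.5  36.4   5.5] 0.3858802159911294
[ 0.453 -0.19   0.12 ] [ 8.4 13.8  6.2] 0.1729421868717983
```

```bash
python3 -m handwheel '[-2,6.1,0.9,0, -4,12.2,1.8,0, -6,18.3,2.7,0, -8,24.4,3.6,0, -10,30.4,4.5,0, -11.5,36.4,5.5,0, -9,40,7.1,0, -7,43.4,8.7,0, -5,46.8,10.3,0, -3.1,50.2,11.7,0]'
python3 - <<'E'
from h import *
s=sensors.get_state(); print(s['joints'].round(2));M=R.from_euler('xyz',s['eef_rot'],degrees=True).as_matrix();
P=s['tcp_pos'];print(P,s['eef_rot'])
t=cap('top'); zoom(t,235,140,130,90,6,'pics/t3.png'); S=cap('side'); zoom(S,250,150,110,110,5,'pics/s3.png')
print(proj(t,P),proj(S,P))
E
```

```text
time_s: 19.15
tcp_pos: [0.4506, -0.1892, 0.1192]
eef_rot: [-91.7, 62.0, 96.7]
contact_force: [0.7, -0.9, -0.8]
gripper_width: 0.03
[-20.91  20.88  -9.84 -25.53 -74.69  39.59]
[ 0.45064243 -0.1892489   0.11916407] [-91.74606521  62.01814225  96.71422022]
[[372.05013489 163.62295353]] [[306.73929723 166.93000709]]
```

View pics/t3.png

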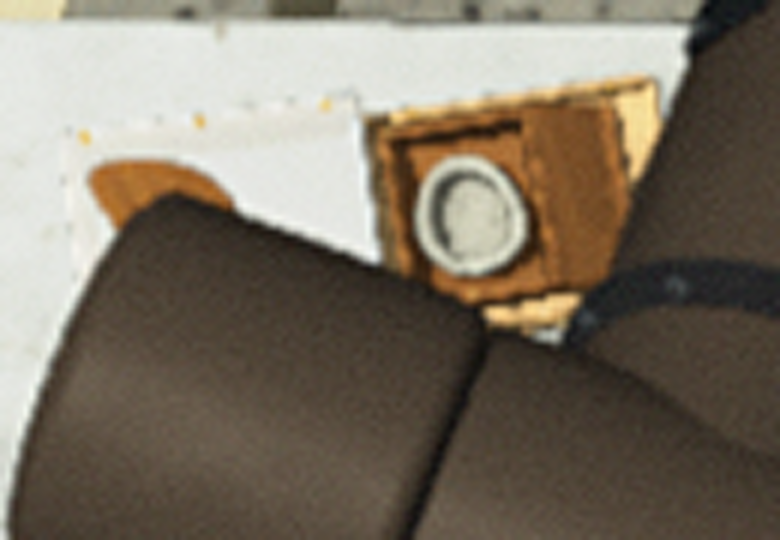

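View pics/s3.png

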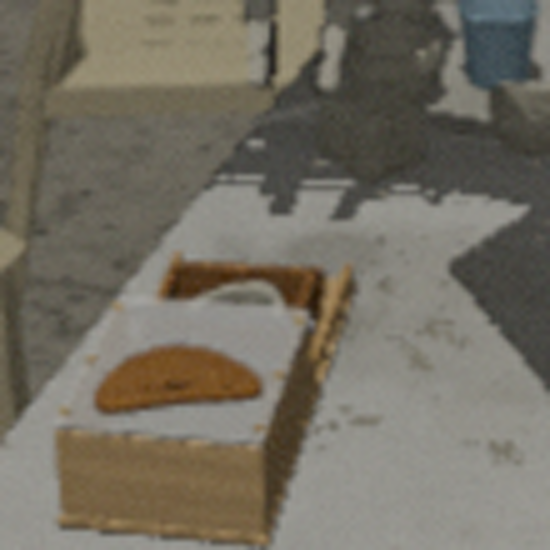

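```bash
python3 - <<'E'
from h import *
s=sensors.get_state(); M=R.from_euler('xyz',s['eef_rot'],degrees=True).as_matrix();P=s['tcp_pos']
inn=np.array([-.1357,.9907,0]);ac=np.array([-.9907,-.1357,0])
print(P@inn,P@ac)
for S in(-.19,-.17):
    q=S*inn-.4225*ac+[0,0,.018]; print(q,(M.T@(q-P)*100).round(2))
print((M.T@inn).round(3))
E
```

```text
-0.24820507208153844 -0.4186339095805194
[ 0.44435375 -0.13089975  0.018     ] [11.45 -0.47 -0.33]
[ 0.44163975 -0.11108575  0.018     ] [12.4  -2.23 -0.34]
[ 0.472 -0.881 -0.006]
```

```bash
python3 -m handwheel '[2,-0.1,-0.1,0, 4,-0.2,-0.1,0, 6,-0.2,-0.2,0, 8,-0.3,-0.2,0, 9.5,-0.4,-0.3,0, 10.6,-0.4,-0.3,0, 11.2,-0.5,-0.3,0, 11.45,-0.5,-0.3,0, 11.45,-0.5,-0.3,0, 11.45,-0.5,-0.3,0]'
python3 - <<'E'
from h import *
s=sensors.get_state(); M=R.from_euler('xyz',s['eef_rot'],degrees=True).as_matrix();P=s['tcp_pos']
inn=np.array([-.1357,.9907,0]);ac=np.array([-.9907,-.1357,0])
print(P,P@inn,P@ac,s['contact_force'])
t=cap('top'); zoom(t,235,140,140,90,5,'pics/t4.png'); S=cap('side'); zoom(S,250,150,110,110,5,'pics/s4.png')
E
```

```text
time_s: 20.5
tcp_pos: [0.4472, -0.1304, 0.0214]
eef_rot: [-91.7, 62.0, 96.7]
contact_force: [0.3, 0.6, -0.9]
gripper_width: 0.0298
[ 0.44718099 -0.13038102  0.02144408] -0.18985093399252884 -0.42532949848662316 [ 0.33499845  0.62204082 -0.85388469]
```

View pics/t4.png

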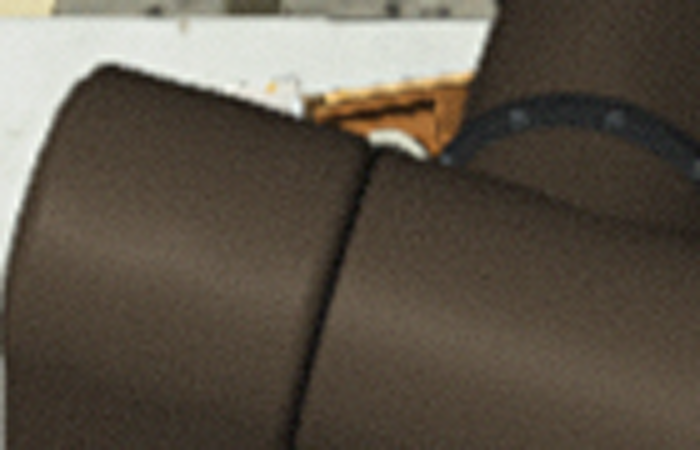

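View pics/s4.png

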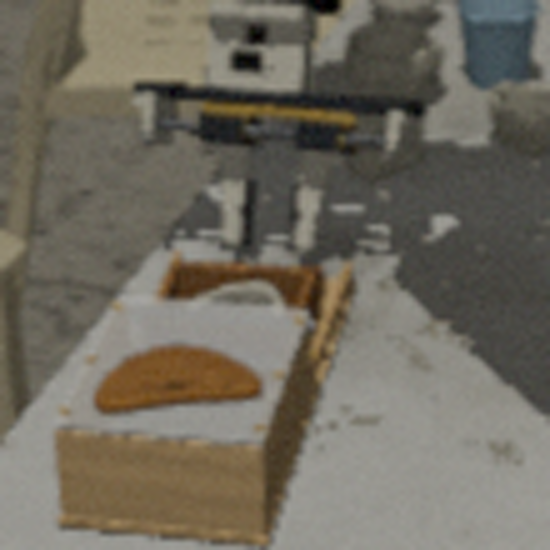

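```bash
python3 - <<'E'
from h import *
s=sensors.get_state(); M=R.from_euler('xyz',s['eef_rot'],degrees=True).as_matrix();P=s['tcp_pos']
S=cap('side');inn=np.array([-.1357,.9907,0]);ac=np.array([-.9907,-.1357,0])
f=lambda p:((proj(S,p)-[250,150]+.5)*5-.5).round(1).tolist()
print('fingers outer',f([P+M[:,2]*.036,P-M[:,2]*.036]),P)
pt=lambda s_,q,z:s_*inn+q*ac+[0,0,z]
print('tray box rear wall top corners', f([pt(-.1115,-.4225+d,.051) for d in(.048,-.048)]))
print('tray endboard', f([pt(-.1576,-.4225+d,.029) for d in(.048,-.048)]))
print('rail end', f([pt(-.178,-.4225+d,.025) for d in(.0565,-.0565)]))
print('roof', f([pt(-.0205,-.4225+d,.075) for d in(.06,-.06)]))
q=pt(-.180,-.4235,.0175); print((M.T@(q-P)*100).round(2))
E
```

```text
fingers outer [[317.0, 255.7], [214.3, 246.9]] [ 0.44715606 -0.1303511   0.0213981 ]
tray box rear wall top corners [[316.3, 274.4], [173.2, 263.1]]
tray endboard [[329.6, 269.9], [190.4, 259.0]]
rail end [[347.4, 261.6], [185.3, 249.0]]
roof [[307.3, 313.0], [119.0, 297.7]]
[ 0.8  -0.69  0.18]
```

```bash
python3 -m handwheel '[0.4,-0.3,0.1,0, 0.7,-0.6,0.15,0, 0.8,-0.7,0.18,0, 1.1,-1.2,0.18,0, 1.4,-1.8,0.18,0, 1.7,-2.4,0.17,0, 2.05,-3.05,0.17,0, 2.4,-3.7,0.16,0, 2.75,-4.35,0.15,0, 3.1,-5,0.15,0]'
python3 - <<'E'
from h import *
s=sensors.get_state(); M=R.from_euler('xyz',s['eef_rot'],degrees=True).as_matrix();P=s['tcp_pos']
inn=np.array([-.1357,.9907,0]);ac=np.array([-.9907,-.1357,0])
print(P,P@inn,P@ac,s['contact_force'],s['moment'])
S=cap('side'); zoom(S,250,150,110,110,5,'pics/s5.png')
q=-.018*inn-.4225*ac+[0,0,.018]; print((M.T@(q-P)*100).round(2))
E
```

```text
time_s: 21.9
tcp_pos: [0.4372, -0.0719, 0.0173]
eef_rot: [-91.7, 62.0, 96.8]
contact_force: [0.3, -3.9, 1.4]
gripper_width: 0.0299
[ 0.4372319  -0.07188576  0.01732448] -0.13054958761570346 -0.4234107411864359 [ 0.34393279 -3.86416213  1.39522416] [-2.43914061 -0.20874192 -0.01108345]
[ 5.22 -9.97  0.  ]
```

View pics/s5.png

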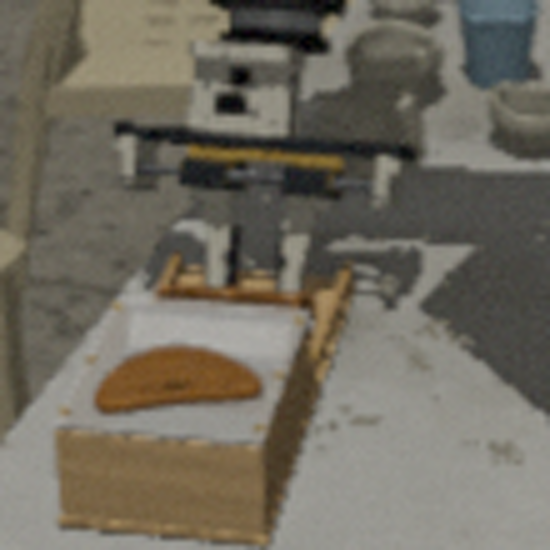

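```bash
python3 -m handwheel '[0.3,-0.6,0,0, 0.6,-1.2,0,0, 0.93,-1.8,0,0, 1.26,-2.4,0,0, 1.6,-3,0,0, 1.9,-3.6,0,0, 2.2,-4.2,0,0, 2.5,-4.8,0,0, 2.8,-5.4,0,0, 3.15,-6,0,0]'
python3 - <<'E'
from h import *
s=sensors.get_state(); M=R.from_euler('xyz',s['eef_rot'],degrees=True).as_matrix();P=s['tcp_pos']
inn=np.array([-.1357,.9907,0]);ac=np.array([-.9907,-.1357,0])
print(P,P@inn,P@ac,s['contact_force'],s['moment'])
S=cap('side'); zoom(S,250,150,110,110,5,'pics/s6.png');t=cap('top'); zoom(t,235,140,140,90,5,'pics/t6.png')
q=-.018*inn-.4225*ac+[0,0,.018]; print((M.T@(q-P)*100).round(2))
E
```

```text
time_s: 23.2
tcp_pos: [0.4273, -0.0048, 0.0177]
eef_rot: [-91.7, 62.0, 96.8]
contact_force: [-0.0, -2.3, -0.4]
gripper_width: 0.0299
[ 0.42732468 -0.00478833  0.01766013] -0.06273175404208192 -0.42270077958689395 [-0.04498964 -2.28014957 -0.39285611] [-2.42637875 -0.17477898  0.02037895]
[ 2.07 -3.97 -0.01]
```

View pics/s6.png

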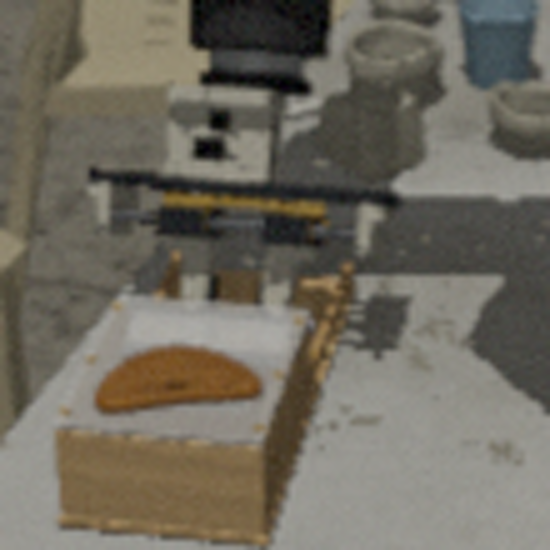

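View pics/t6.png

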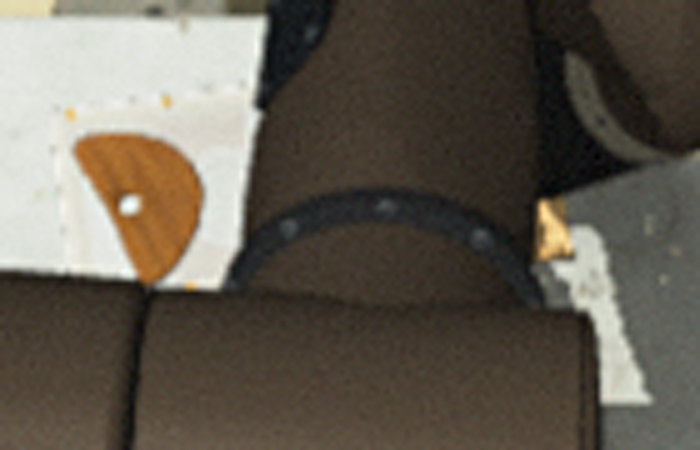

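```bash
python3 -m handwheel '[0.26,-0.5,0,0, 0.52,-1,0,0, 0.78,-1.5,0,0, 1.05,-2,0,0, 1.3,-2.5,0,0, 1.55,-3,0,0, 1.8,-3.4,0,0, 1.95,-3.75,0,0, 2.07,-3.97,0,0, 2.07,-3.97,0,0]'
python3 - <<'E'
from h import *
s=sensors.get_state(); M=R.from_euler('xyz',s['eef_rot'],degrees=True).as_matrix();P=s['tcp_pos']
inn=np.array([-.1357,.9907,0]);ac=np.array([-.9907,-.1357,0])
print(P,P@inn,P@ac,s['contact_force'],s['moment'])
S=cap('side'); zoom(S,250,150,110,110,5,'pics/s7.png');
print(((proj(S,[P,P+[0,.0084,.0045]])-[250,150]+.5)*5-.5))
print(((proj(S,[s_*inn-.4225*ac+[0,0,.009+h] for s_ in(-.0185,-.0095) for h in(0,.02)])-[250,150]+.5)*5-.5))
E
```

```text
time_s: 24.55
tcp_pos: [0.4208, 0.0394, 0.018]
eef_rot: [-91.6, 62.0, 96.8]
contact_force: [-0.2, -0.8, -0.8]
gripper_width: 0.0298
[0.42081042 0.03943867 0.01802581] -0.018032078999298134 -0.42224870991809904 [-0.17866418 -0.78541227 -0.752058  ] [-1.70997698 -0.13682644  0.00490353]
[[215.21786298 385.44372272]
 [210.29120373 386.05382621]]
[[215.55825244 397.17309861]
 [214.44202673 370.18267512]
 [212.43323612 404.62495437]
 [211.29206983 377.55413902]]
```

View pics/s7.png

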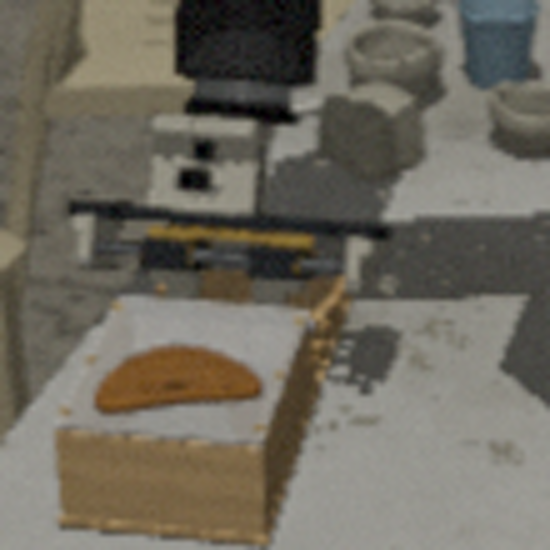

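No back-wall contact so far, at 0.8 N. The roof edge in the side view fits flap plane s ≈ −18 mm, which puts the tray rear about 8 mm inside. I'll nudge it 3 mm more, then draw straight back out.

```bash
python3 -m handwheel '[0.07,-0.13,0,0, 0.14,-0.27,0,0, 0.14,-0.27,0,0, -0.1,0.2,0,0, -0.6,1.1,0,0, -1.2,2.3,0,0, -2.1,4,0,0, -3.2,6.2,0,0, -4.6,8.8,0,0, -6.2,11.8,0,0]'
python3 - <<'E'
from h import *
s=sensors.get_state(); M=R.from_euler('xyz',s['eef_rot'],degrees=True).as_matrix();P=s['tcp_pos']
inn=np.array([-.1357,.9907,0]);ac=np.array([-.9907,-.1357,0])
print(P,P@inn,P@ac,s['contact_force'])
S=cap('side'); zoom(S,250,150,110,110,5,'pics/s8.png');t=cap('top'); zoom(t,235,140,140,90,5,'pics/t8.png')
for q in ([.45,-.25,.2],[.3,-.45,.3],[.2,-.6,.3]):
    q=np.array(q);print(q,(M.T@(q-P)*100).round(1)) 
E
```

```text
time_s: 25.85
tcp_pos: [0.4401, -0.0944, 0.0173]
eef_rot: [-91.6, 62.0, 96.8]
contact_force: [0.2, 0.3, 0.2]
gripper_width: 0.0297
[ 0.44006095 -0.09441664  0.01728281] -0.15325483460776898 -0.4231560497442584 [0.236147   0.25795184 0.15231992]
[ 0.45 -0.25  0.2 ] [-23.4   5.1   1. ]
[ 0.3  -0.45  0.3 ] [-40.8  15.9  18.6]
[ 0.2 -0.6  0.3] [-47.2  27.6  30.6]
```

View pics/s8.png

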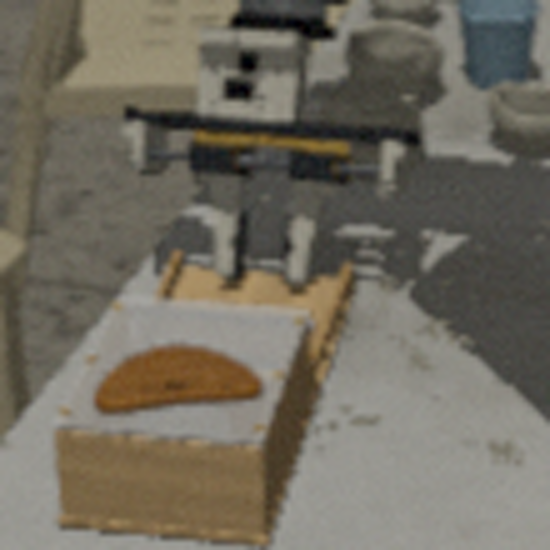

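View pics/t8.png

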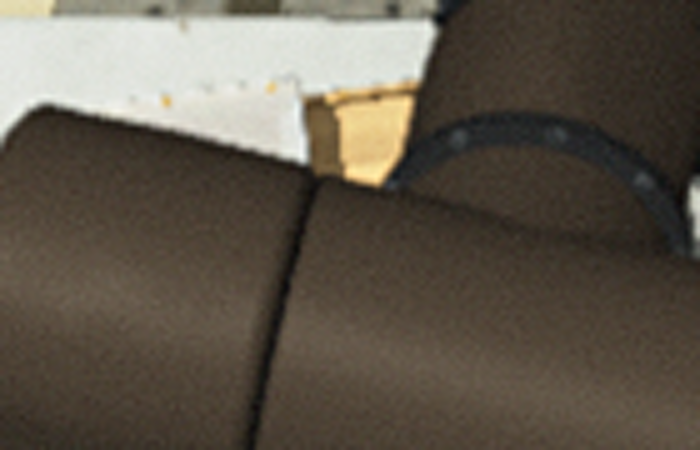

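```bash
python3 -m handwheel '[-5,1,0.2,0, -11,2.4,0.5,0, -17,3.8,0.8,0, -23.4,5.1,1,0, -27,7.3,4.5,0, -30.5,9.5,8,0, -34,11.7,11.5,0, -37.5,13.8,15,0, -40.8,15.9,18.6,0, -43,18,22,0]'
python3 - <<'E'
from h import *
s=sensors.get_state(); print(s['time_s'],s['joints'].round(1))
S=cap('side'); zoom(S,250,190,90,80,7,'pics/s9.png');t=cap('top'); zoom(t,235,140,130,75,6,'pics/t9.png')
cv2.imwrite('pics/t9f.png',t['image'][:,:,::-1])
E
```

```text
time_s: 27.2
tcp_pos: [0.2688, -0.4835, 0.3103]
eef_rot: [-91.7, 62.0, 96.7]
contact_force: [0.4, 0.5, 0.5]
gripper_width: 0.0298
27.2 [ -51.4   23.7   16.8  -15.  -106.8   58.5]
```

View pics/s9.png

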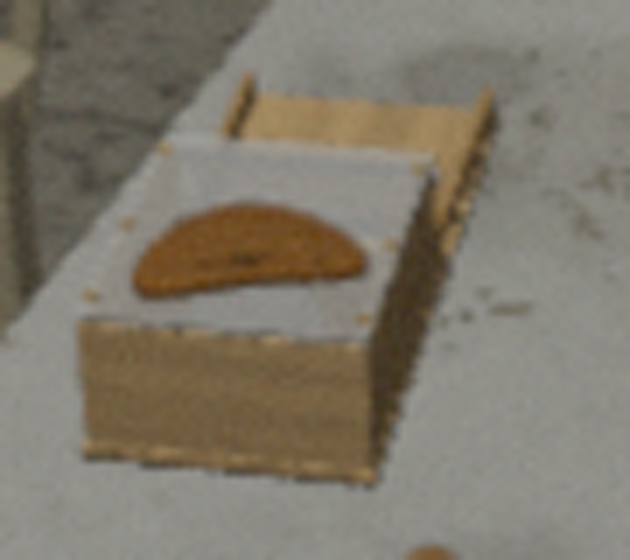

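View pics/t9.png

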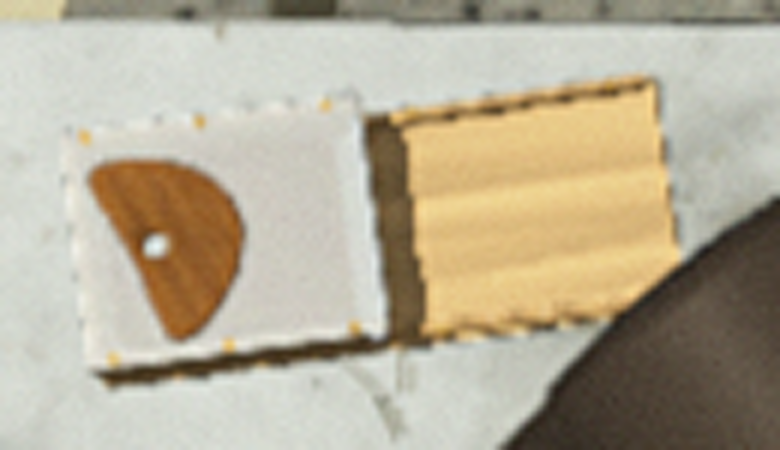

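```bash
python3 - <<'E'
from h import *
a=cv2.imread('pics/top0.png').astype(float); 
t=cap('top'); b=t['image'][:,:,::-1].astype(float)
inn=np.array([-.1357,.9907,0]);ac=np.array([-.9907,-.1357,0])
d=np.clip(128+3*(b-a),0,255).astype(np.uint8)[140:215,235:365]
cv2.imwrite('pics/d9.png',cv2.resize(d,None,fx=6,fy=6,interpolation=cv2.INTER_CUBIC))
# profile along in axis, at tray end-board-top height
for x in range(-30,150,4):
    pts=[((-18+x)/1000)*inn+(-.4225+q/1000)*ac+[0,0,.029] for q in range(-40,41,5)]
    uv=proj(t,pts).astype(np.float32)
    va=cv2.remap(a.astype(np.float32),uv[:,:1],uv[:,1:],1).mean((0,1)); vb=cv2.remap(b.astype(np.float32),uv[:,:1],uv[:,1:],1).mean((0,1))
    print(x,(vb-va).round(1),vb.round(0))
E
```

```text
-30 [40.9 76.3 88.7] [133. 196. 230.]
-26 [ 59.2  97.9 114.4] [115. 174. 209.]
-22 [40.2 54.9 55.3] [ 63.  98. 121.]
-18 [24.7 21.8  5.1] [ 56.  85. 105.]
-14 [  8.6  -2.6 -24.3] [ 57.  87. 107.]
-10 [ 1.6  1.1 -2. ] [ 53.  85. 105.]
-6 [-0.4 -0.1  1.6] [ 73.  96. 111.]
-2 [0.5 0.4 1. ] [173. 179. 177.]
2 [1.3 1.5 1.7] [214. 219. 215.]
6 [1.6 1.2 1.6] [211. 218. 215.]
10 [-2.  -1.5 -0.4] [207. 215. 214.]
14 [-15.8 -13.2  -8.2] [194. 204. 207.]
18 [-20.3 -16.7 -10.7] [190. 201. 204.]
22 [-18.7 -15.4 -10.2] [191. 202. 204.]
26 [-19.5 -16.6 -11.1] [191. 201. 204.]
30 [-19.4 -16.6 -10.7] [190. 201. 204.]
34 [-18.4 -15.9 -10.3] [192. 202. 205.]
38 [-19.1 -15.9 -10.4] [191. 201. 204.]
42 [-18.9 -15.8 -10.1] [192. 202. 205.]
46 [-18.8 -15.7  -9.6] [192. 202. 206.]
50 [-18.9 -16.   -9.6] [192. 202. 206.]
54 [-18.8 -15.7 -10.1] [192. 202. 205.]
58 [-18.1 -15.2  -9.5] [193. 203. 206.]
62 [-19.1 -16.6 -10. ] [191. 201. 204.]
66 [-16.4 -13.4  -7.7] [169. 182. 190.]
70 [-11.1  -8.7  -4.7] [126. 151. 174.]
74 [-7.  -6.1 -2.6] [103. 137. 170.]
78 [-6.  -5.2 -2.3] [ 84. 123. 163.]
82 [-3.3 -2.2 -0.8] [ 69. 112. 155.]
86 [-1.5 -0.7 -0. ] [ 59. 104. 151.]
90 [-1.6 -0.8 -0.2] [ 50.  98. 149.]
94 [-0.5 -0.8  0.3] [ 45.  95. 148.]
98 [0.6 1.2 1. ] [ 43.  95. 148.]
102 [1.1 1.5 1.5] [ 44.  96. 148.]
106 [0.6 0.6 1.6] [ 53. 102. 152.]
110 [-1.7 -0.9 -0.6] [ 66. 113. 159.]
114 [-2.4 -1.1 -0.5] [ 79. 122. 163.]
118 [-5.3 -4.7 -1.4] [ 88. 125. 162.]
122 [-7.5 -5.7 -3.6] [105. 138. 169.]
126 [-10.3  -8.3  -5.2] [127. 156. 181.]
130 [-13.9 -12.   -7.7] [143. 168. 188.]
134 [-14.5 -13.1  -8.3] [160. 180. 195.]
138 [-8.9 -7.7 -4.5] [179. 194. 203.]
142 [0.9 0.9 0.9] [197. 209. 210.]
146 [1.3 1.3 1.2] [204. 216. 218.]
```

View pics/d9.png

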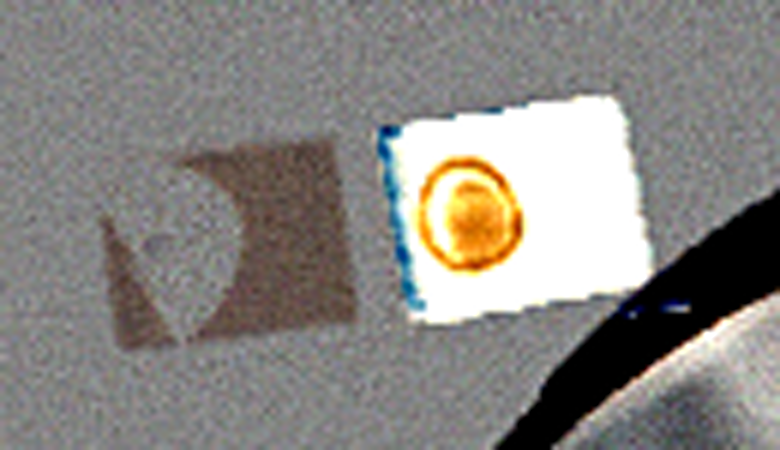

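View pics/t9f.png

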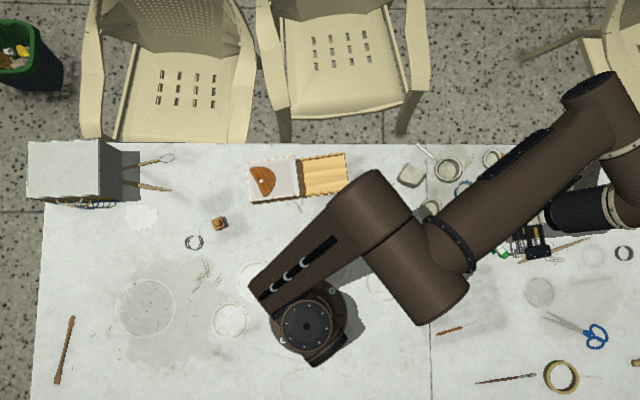

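The difference image shows the tray as a uniform patch inside the box, with its rear about 12 mm past the flap plane. The flap strip looks the same as at the start, and the rib and bystanders haven't changed. Handing in.

```bash
python3 -c "
from plant import workorder,sensors
print(workorder.close_job(), sensors.get_state()['time_s'])"
```

```text
the job is handed in; nothing more can be done
the job is handed in; nothing more can be done
```

The tray is inside the damp box and the fingers are back out. I handed the job in at about 27.3 s of the 38 s allowed.

**How it was done:** The moves can't set a lean directly. I stretched the arm repeatedly past its reach on the far +y side, away from everything, until the fingers leaned about 28°. I then pushed the tray's end board at about 5 cm/s, with at most 3.9 N measured, nudged it a last 3 mm and drew the fingers straight back.

**What the last checks showed:**
- **Tray:** comparing the first and last top views, its rear is about 12 mm behind the flap plane and its front about 137 mm in, so it is fully inside and square. The deck is empty.
- **Flap:** the doorway strip looks the same as at the start, so it appears to have swung shut.
- **Rib, stamp and other pots:** the rib and the box surroundings are unchanged in the comparison. The stamp, block and round pot look in place in the full top view.
- **Forces:** about zero with the robot clear.

**What disagreed or couldn't be checked:**
- **Pot:** glare on the roof hides it, so I couldn't see it standing inside. The fingers touched only the tray's end board, and the push was slow.
- **Box position:** my early estimates differed by about 10 mm between the two cameras. The later side view and the comparison of the top views settled it.

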